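Grease a modelling-stand bearing and hold the coupler down

TASK

Press the loose cover plate of the bearing housing down until it sits flush and level in its recess, so that no grease escapes there. Then take the hand grease gun by its black grip out of its holder, push its coupler squarely onto the tilted grease nipple until it snaps past the two spring jaws, and push on until the nipple is nearly all the way in against its spring. Finish while still gripping the gun and holding the nipple pressed in, with the cover still flush and the other things on the bench left where they are.

Things in the scene. Friction and masses are not known exactly. Their poses are not given: they have to be found in the camera images.
- housing: grey bearing housing fixed to the bench, base plate 130 x 230 x 12 mm. Origin: centre of its underside; z up, x away from the robot at yaw 0, y left. At y = -55 mm a block with a square recess, 72 x 72 mm, rim 45 mm and floor 35 mm above the bench. At y = +55 mm a round boss, 52 mm across, its face centre 50 mm above the bench, leaning 0.40 rad towards +x (away from the robot); the nipple stands on it.
- cover_top (a point): centre of the top of the loose aluminium cover plate, 66 x 66 x 10 mm, 0.11 kg; z is its upward normal. It lies in the recess on two stiff rubber seals, 4 to 7 mm proud and often slightly tilted. Pressed in the middle with about 10 N or more it goes down (the seals stay down) until it stops on the floor, its top flush with the 45 mm high rim.
- nipple_tip (a point): tip of the steel grease nipple, on its axis; z points outwards along the axis, up and leaning away from the robot. A pin of 14 mm diameter tapering to 9 mm over the last 8 mm, 32 mm out of the boss when free; it slides in along its axis. At its +y and -y sides stand steel spring jaws, 18 mm high from the boss face, 26 mm apart inside, 40 mm outside, giving about 2 mm each as the lip passes.
- nipple (a joint): how far the nipple is pushed in, m: 0 free, 0.014 at the end stop. Its spring pushes back with 4 N at 0, 11 N at the stop. The coupler's lip passes the jaws at about 0.004, the total push peaking at about 10 N just before and falling away as it snaps through; from about 0.008 on the jaws are closed behind the lip and only the spring is felt. If the gun is let go, the spring lifts it and it tips off.
- gun: hand grease gun, 128 mm long, about 0.25 kg, round. Origin: centre of the coupler's mouth at its lower end; z up along the gun. From the mouth: lip 30 mm diameter, 4 mm high; neck 24 mm to 20 mm up; barrel 32 mm to 70 mm; collar 48 mm from 70 to 78 mm; grip from 78 to 128 mm. The socket has 17 mm bore, 14 mm depth: with the nipple on its floor the mouth lies 14 mm behind the tip.
- gun_grip (a point): centre of the gun's black cylindrical grip (26 mm diameter, 50 mm long), on the gun's axis, 103 mm from the mouth; z along the gun, away from the mouth. At the start the gun stands mouth down on the bench, in the holder.
- holder: short upright steel tube fixed to the bench, 50 mm diameter, 42 mm bore, 50 mm high, in which the gun stands. Origin: centre of its foot.
- brush_pot: glass pot with brushes, 76 mm diameter, 95 mm high, brushes to about 185 mm; origin at its foot. Leave it alone.
- glue_bottle: white bottle, 60 mm diameter, 170 mm high; origin at its foot. Leave it alone.
- paint_jar: white jar, 70 mm diameter, 85 mm high; origin at its foot. Leave it alone.
- tape_roll: roll of tape lying flat, 90 mm diameter, 24 mm high; origin at the centre of its underside. Leave it alone.
- spanner: steel wrench lying on the bench; origin under its middle. Leave it alone.
- wood_offcut: block of wood 50 x 120 x 35 mm; origin at the centre of its underside. Leave it alone.
- pigment_tin: small steel tin, 56 mm diameter, 55 mm high; origin at its foot. Leave it alone.
There are look-alikes about, which are no part of the job. What is shaped like the gun but pink or red is not meant.

How it is judged (in metres and radians):
On the way, in this order (a step that is already met when the one before it is completed fails the run):
1. the cover plate sits flush (within 2 mm) and level in its recess while the gun is still in its holder (z of cover_top in the frame of housing below 0.047 m and angle between the z axis of cover_top and the z axis of housing, either way round below 0.03 rad and horizontal distance between gun and holder below 0.02 m and height (world z) of gun below 0.02 m), for 0.2 s.
2. the gun is lifted out of its holder in the gripper (height (world z) of gun above 0.06 m and contact force between the fingers and gun above 1 N), for 0.2 s.
3. the coupler is on the nipple, square, and its lip has snapped past the jaws (angle between the z axis of gun_grip and the z axis of nipple_tip, either way round below 0.13 rad and z of gun in the frame of nipple_tip below -0.011 m and x of gun in the frame of nipple_tip between -0.004 and 0.004 m and y of gun in the frame of nipple_tip between -0.004 and 0.004 m and value of joint nipple above 0.0065 m), for 0.1 s.
At the end, for the whole second after the job is handed in: Gripped and still, the gun sits square on the nipple (0.13 rad; mouth within 4 mm of its axis, 11 mm or more past its tip) and holds it in by over 9.5 of its 14 mm; the cover is at most 2 mm proud and level within 0.03 rad (angle between the z axis of gun_grip and the z axis of nipple_tip, either way round below 0.13 rad and z of gun in the frame of nipple_tip below -0.011 m and x of gun in the frame of nipple_tip between -0.004 and 0.004 m and y of gun in the frame of nipple_tip between -0.004 and 0.004 m and z of cover_top in the frame of housing below 0.047 m and angle between the z axis of cover_top and the z axis of housing, either way round below 0.03 rad and value of joint nipple above 0.0095 m and contact force between the fingers and gun above 1 N and linear speed of gun below 0.02 m/s); the arm keeps its last pose, push and grip.
It fails at once if another thing on the bench is pushed aside or knocked over (moved more than 40 mm) (distance of any of brush_pot, glue_bottle, paint_jar, tape_roll, spanner, wood_offcut, pigment_tin from where it was at the start of the episode above 0.04 m).
It also fails if it takes over 51 s, if anything falls off the work surface, if the arm or the gripper's body presses on something with over 40 N, if the wrist force passes 120 N, or if a joint passes its speed limit or range.

ROBOT

A 6-joint arm with a two-finger parallel gripper is mounted at the origin on the work surface. World frame = base frame: x ahead of the robot, y to its left, z up, the work surface at z = 0. Lengths are in m, angles in degrees, forces in N, time in s.
With the tool pointing down it reaches from about 0.25 to 0.85 m from the base axis. Payload 12.5 kg.
Tool frame: the origin (TCP) lies on the centre line of the jaws, within the pads' length; the fingertips stand 14 mm ahead of it and the grasp point (between the pads) lies 5 mm behind it; z points along the fingers, y is the line along which they close (so a half turn about z gives the same grasp; the last joint's range is limited). The gripper opens to 93 mm and grips with 3 to 60 N. Pads are 15 mm wide; open, the fingers measure 128 mm over their backs; the gripper's body (75 mm by 188 mm) begins 65 mm behind the grasp point.
Start: joints at [-71.998, 20.094, 94.641, -0, 65.266, -4.847], TCP at [0.214, -0.507, 0.233] pointing down, gripper open.
Joint ranges: [-157.81, 157.81], [-45, 120.19], [0.68, 151.7], [-89.99, 269.99], [4.06, 180], [-164.3, 164.3]. Speed limits (degrees/s): [127.2, 127.2, 159.86, 180, 180, 180].

INTERFACE

Orientations are given as a 3x3 rotation matrix whose columns are the frame's x, y, z axes.
In Python, from plant import r gives the robot as it stands.
- The arm moves only by the tool move_arm, never from a script. Its argument "deltas" is a list of rows, each a list of 7 numbers: the opening, from 0 (shut) to 1 (fully open), then the shift along the tool's x, y, z in cm, then the turn, a rotation vector about the tool's x, y, z in degrees. A call has 1 to 12 rows; each row shifts and turns the commanded pose from where the row before left it, along the tool's axes as they then stand; what a row does not reach is not made up. A row lasts 1/10 s, in which the tool goes at most 50 mm and 8.59 degrees, less where a joint would pass 70% of its speed; a pose out of reach is approached as far as the arm can. A call is refused whole if a number of a shift passes 5 or a number of a turn 8.59, either way. A call with a gripper value outside its range is refused whole. The fingers move at their own pace and stop on an object; "newtons" is the grip in N (left out, the last holds). Time passes only in rows, so rows that do not move let the fingers close. It gives the time, the measured TCP pose, the force, the opening and the grip force at its end, in the units of the state.
- r.sense(): the state, without advancing time (a new reading comes with each control period).
- r.get_image(name): name is "side" or "top" or "wrist"; returns a dict with "image" (420x560x3 uint8, red, green, blue), "vfov" (degrees; the focal length in pixels is half the picture's height over the tangent of half this angle, whatever the lens; pixels are square), "cx", "cy" (the principal point, pixels), "xyz" and "orientation" of the camera in the world. Camera axes: x right, y down, z forward; pixel columns grow to the right and rows downward; lengths in m; the calibration is good to about 2 mm. A picture is of the moment at which its call begins. There is no depth.
- r.hand_in(): hands the job in; it is judged then, once.
The state is a dict: "t": time; "joint_pos": joint angles; "qvel": joint speeds; "effort": joint torques, N m; "tcp_pos": TCP position; "orientation": TCP orientation; "ft_force": force on the tool from outside, world axes, zero at the start; "torque": the same for the moment, N m; "finger_gap": finger opening in m; "finger_force": force on a finger pad.
Only numpy, scipy, OpenCV 4.12 (cv2) and the standard library are available. Lean on these libraries where they do the work, as an engineer would, in place of code of your own. Each camera call takes 0.05 s, during which the arm holds its last target. There are 200 camera calls.

## Working session

There is one attempt and no reset: what is moved stays moved. The work goes in short steps, Python scripts to look and compute and a tool call to move; the robot and the scene stay as the last step left them, time stands still between calls to the robot, and variables do not carry over. Pictures are saved under pics/ and viewed, at most 10 in all, crops included, and the job is handed in when it is done.

Besides the shell and the picture viewer there is one more tool, called after "Request:" as name([rows], argument=value, ...), one row to a line, values as JSON. move_arm: Moves the arm, as the interface text tells. Its arguments: {"type":"object","properties":{"deltas":{"type":"array","items":{"type":"array","items":{"type":"number"}}},"newtons":{"type":"number"}},"required":["deltas"]}

```bash
mkdir -p pics; ls; cat > h.py <<'E'
import numpy as np, cv2, pickle
from plant import r
def snap(n,f):
    d=r.get_image(n); cv2.imwrite(f'pics/{f}.png',d['image'][:,:,::-1]); pickle.dump(d,open(f'pics/{f}.pkl','wb')); return d
def load(f): return pickle.load(open(f'pics/{f}.pkl','rb'))
def ray(d,u,v):
    f=d['image'].shape[0]/2/np.tan(np.radians(d['vfov'])/2)
    w=np.array(d['orientation'])@np.array([(u-d['cx'])/f,(v-d['cy'])/f,1]); return np.array(d['xyz']),w/np.linalg.norm(w)
def onz(d,u,v,z):
    o,w=ray(d,u,v); return o+w*(z-o[2])/w[2]
def proj(d,p):
    f=d['image'].shape[0]/2/np.tan(np.radians(d['vfov'])/2)
    c=np.array(d['orientation']).T@(np.array(p)-d['xyz']); return d['cx']+f*c[0]/c[2],d['cy']+f*c[1]/c[2]
def two(d1,p1,d2,p2):
    a,u=ray(d1,*p1); b,w=ray(d2,*p2); s=np.linalg.lstsq(np.c_[u,-w],b-a,rcond=None)[0]
    P,Q=a+s[0]*u,b+s[1]*w; return (P+Q)/2,np.linalg.norm(P-Q)
E
python3 - <<'E'
from h import *
a=snap('top','top0');b=snap('side','side0')
for d in(a,b): print(d['vfov'],d['cx'],d['cy'],np.round(d['xyz'],3),np.round(d['orientation'],3).tolist())
s=r.sense();print(s['t'],np.round(s['orientation'],3).tolist(),s['ft_force'])
E
```

```text
pics
54.2275397730262 284.4460594616102 212.3111152864942 [ 0.465 -0.057  1.044] [[0.022, -0.996, 0.082], [-1.0, -0.02, 0.022], [-0.02, -0.083, -0.996]]
53.13682885581941 280.08534314345934 211.58463404320986 [0.334 0.708 0.731] [[-0.955, -0.194, 0.223], [-0.296, 0.603, -0.741], [0.009, -0.774, -0.633]]
0.1 [[0.922, 0.388, -0.0], [0.388, -0.922, 0.001], [0.0, -0.001, -1.0]] [-0.40742071 -0.23038658  0.38108773]
```

View pics/top0.png

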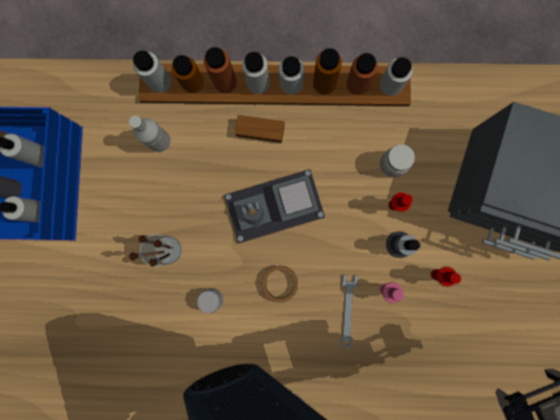

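View pics/side0.png

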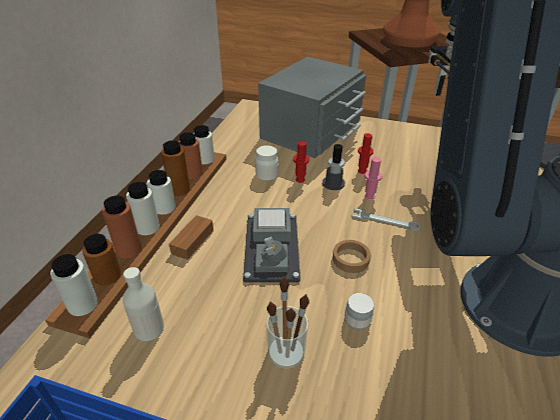

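The top view shows the housing at (275,206), with its cover at (295,197) and boss at (250,210). The black-gripped gun is at (405,244), with red and pink decoys at (401,202), (447,277) and (393,292). The side view has the gun at (337,165) and the housing at (271,245).

```bash
python3 - <<'E'
from h import *
a=load('top0');b=load('side0')
A=a['image'][:,:,::-1];B=b['image'][:,:,::-1]
c1=cv2.resize(A[160:250,215:335],(480,360),interpolation=cv2.INTER_CUBIC)
c2=cv2.resize(A[220:270,375:435],(300,250),interpolation=cv2.INTER_CUBIC)
c3=cv2.resize(B[200:290,235:310],(300,360),interpolation=cv2.INTER_CUBIC)
c4=cv2.resize(B[135:195,310:365],(275,300)[:2] and (220,240),interpolation=cv2.INTER_CUBIC)
o=np.zeros((600,800,3),np.uint8);o[:360,:480]=c1;o[:360,490:790]=c3;o[362-12:600,:300]=c2;o[360:600,490:710]=c4
cv2.imwrite('pics/c1.png',o)
# cover: light grey in top
g=cv2.cvtColor(a['image'],cv2.COLOR_RGB2HSV)
m=((g[...,1]<40)&(g[...,2]>140)).astype(np.uint8);m[:160]=0;m[250:]=0;m[:,:225]=0;m[:,330:]=0
n,l,s,c=cv2.connectedComponentsWithStats(m);k=1+np.argmax(s[1:,4])
rc=cv2.minAreaRect(np.argwhere(l==k)[:,::-1].astype(np.float32));print('cover',c[k],rc)
P=[onz(a,*p,.050) for p in cv2.boxPoints(rc)];print(np.round(P,4),onz(a,*rc[0],.050))
# base plate corner estimation: dark mask hull
m=(g[...,1]<70)&(g[...,2]<200);m=m.astype(np.uint8);m[:160]=0;m[250:]=0;m[:,:215]=0;m[:,335:]=0
n,l,s,c=cv2.connectedComponentsWithStats(m);k=1+np.argmax(s[1:,4])
rc=cv2.minAreaRect(np.argwhere(l==k)[:,::-1].astype(np.float32));print('plate',rc)
P=np.array([onz(a,*p,.012) for p in cv2.boxPoints(rc)]);print(np.round(P,4),P.mean(0),np.linalg.norm(np.diff(P,axis=0),axis=1))
E
```

```text
cover [302.5 184.5] ((302.5, 184.5), (1.4142135381698608, 0.0), -135.0)
[[ 0.6154 -0.0795  0.05  ]
 [ 0.6154 -0.0795  0.05  ]
 [ 0.6179 -0.077   0.05  ]
 [ 0.6179 -0.077   0.05  ]] [ 0.6166572  -0.07821856  0.05      ]
plate ((273.7914123535156, 205.5633544921875), (50.0816764831543, 90.42559051513672), 73.10134887695312)
[[ 0.5924  0.1218  0.012 ]
 [ 0.664  -0.0968  0.012 ]
 [ 0.5425 -0.1354  0.012 ]
 [ 0.4717  0.0809  0.012 ]] [ 0.56762985 -0.00736998  0.012     ] [0.22999752 0.12751937 0.22761045]
```

View pics/c1.png

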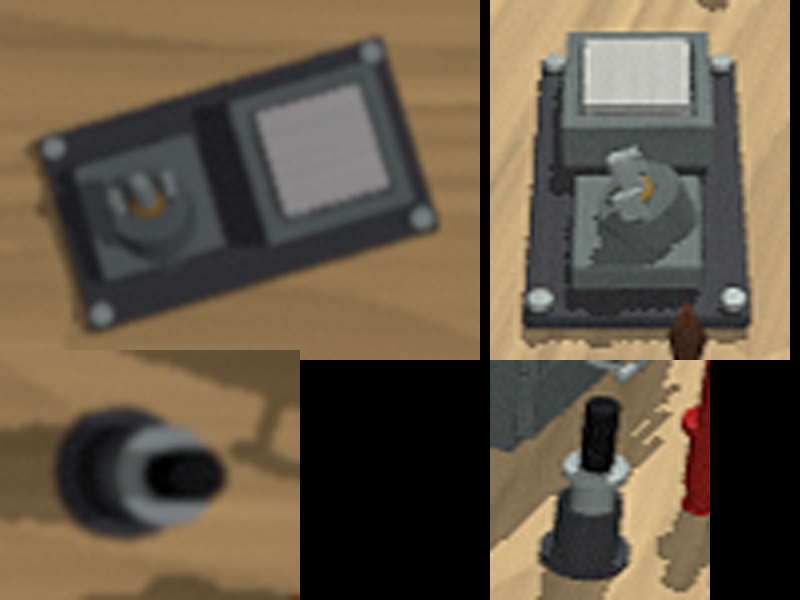

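```bash
python3 - <<'E'
from h import *
a=load('top0');b=load('side0')
def comp(m,box):
    z=np.zeros_like(m,np.uint8);x0,x1,y0,y1=box;z[y0:y1,x0:x1]=m[y0:y1,x0:x1]
    n,l,s,c=cv2.connectedComponentsWithStats(z);k=1+np.argmax(s[1:,4]);return l==k,s[k],c[k]
# grip = near black
for n,d,box in(('top',a,(395,430,230,260)),('side',b,(322,350,138,172))):
    v=d['image'].max(2)
    M,s,c=comp(v<28,box);p=np.argwhere(M)[:,::-1].astype(np.float32);rc=cv2.minAreaRect(p)
    print(n,s,c,rc,np.round(cv2.boxPoints(rc),1).tolist())
yaw=np.radians(18.1);R=np.array([[np.cos(yaw),-np.sin(yaw),0],[np.sin(yaw),np.cos(yaw),0],[0,0,1]]);H=np.array([.5676,-.0074,0])
for nm,p in(('cover',(0,-.055,.05)),('tip',(.0125,.055,.0795)),('face',(0,.055,.05)),('recess rim',(0,-.055,.045))):
    w=H+R@p;print(nm,np.round(w,4),np.round(proj(a,w),1),np.round(proj(b,w),1))
# collar-light mask + holder
for z in(.05,.0): print(z,[np.round(onz(a,*p,z),4) for p in((401,244),)])
for p in((0.,0,0),): pass
E
```

```text
top [404 241  15   8 105] [411.06666667 244.51428571] ((411.0, 244.5), (7.0, 14.0), 90.0) [[404.0, 241.0], [418.0, 241.0], [418.0, 248.0], [404.0, 248.0]]
side [333 145   9  18 127] [336.77165354 154.09448819] ((337.0, 153.5), (17.0, 8.0), 90.0) [[333.0, 145.0], [341.0, 145.0], [341.0, 162.0], [333.0, 162.0]]
cover [ 0.5847 -0.0597  0.05  ] [294.7 197.3] [272.7 217.7]
tip [0.5624 0.0488 0.0795] [248.7 204.3] [267.3 239. ]
face [0.5505 0.0449 0.05  ] [251.5 210.4] [272.8 248.4]
recess rim [ 0.5847 -0.0597  0.045 ] [294.6 197.6] [272.7 219.2]
0.05 [array([ 0.4768, -0.3174,  0.05  ])]
0.0 [array([ 0.4774, -0.3305,  0.    ])]
```

```bash
python3 - <<'E'
from h import *
a=load('top0');b=load('side0')
print('grip',two(a,(411,244.5),b,(337,153.5)))
print('topend',two(a,(415,244.5),b,(337,146.5)))
P=two(a,(411,244.5),b,(337,153.5))[0]
for z in(0,.05,.078,.103,.128): print(z,np.round(proj(a,(P[0],P[1],z)),1),np.round(proj(b,(P[0],P[1],z)),1))
E
```

```text
grip (array([ 0.47702856, -0.32592166,  0.10286131]), np.float64(0.0029616595189938958))
topend (array([ 0.47826158, -0.32849642,  0.12398815]), np.float64(0.005534643996113458))
0 [399.2 244.1] [334.2 183. ]
0.05 [404.6 244. ] [335.8 169.1]
0.078 [407.8 243.9] [336.7 161. ]
0.103 [410.9 243.9] [337.5 153.5]
0.128 [414.1 243.8] [338.4 145.8]
```

Request:
move_arm([
  [0,0,0,-3,0,0,0],
  [0,3,-3,0,0,0,0],
  [0,4,-2,0,0,0,0],
  [0,4,-2,0,0,0,0],
])

```text
t: 0.5
tcp_pos: [0.2881, -0.3982, 0.2625]
orientation: [[0.922, 0.387, -0.0], [0.387, -0.922, 0.0], [0.0, -0.0, -1.0]]
ft_force: [-0.4, -0.4, -0.0]
finger_gap: 0.0655
finger_force: 0.0
```

Request:
move_arm([
  [0,4.5,-2.2,0,0,0,0],
  [0,4.5,-2.2,0,0,0,0],
  [0,4.5,-2.2,0,0,0,0],
  [0,4.5,-2.2,0,0,0,0],
  [0,4.5,-2.2,0,0,0,0],
  [0,4.5,-2.2,0,0,0,0],
  [0,4.5,-2.2,0,0,0,0],
  [0,4.5,-2.2,0,0,0,0],
  [0,4.5,-2.2,0,0,0,0],
  [0,0,0,0,0,0,4.7],
  [0,0,0,0,0,0,0],
])

```text
t: 1.6
tcp_pos: [0.5838, -0.0594, 0.2619]
orientation: [[0.95, 0.312, -0.001], [0.312, -0.95, 0.0], [-0.001, -0.001, -1.0]]
ft_force: [0.5, 0.0, -0.0]
finger_gap: 0.0002
finger_force: 0.0
```

```bash
python3 - <<'E'
from h import *
s=r.sense();print(s['t'],s['tcp_pos'],np.round(s['orientation'],3).tolist(),s['ft_force'],s['joint_pos'])
d=snap('wrist','w1');print(d['xyz'],d['vfov'])
for p in((.5847,-.0597,.05),(.5624,.0488,.0795),(.5847,-.0597,.045)): print(proj(d,p))
E
```

```text
1.6 [ 0.58377218 -0.05943131  0.26191229] [[0.95, 0.312, -0.001], [0.312, -0.95, 0.0], [-0.001, -0.001, -1.0]] [ 0.48088828  0.01053349 -0.03115939] [-1.03567192e+01  2.24126106e+01  8.69747649e+01 -3.39479282e-03
  7.06808280e+01  6.14574699e+01]
[ 0.65435306 -0.03604889  0.41347473] 63.41393632375142
(np.float64(279.65148290230303), np.float64(190.4799659966357))
(np.float64(169.14402881806012), np.float64(183.89859805778627))
(np.float64(279.6425693554152), np.float64(189.5786220990349))
```

View pics/w1.png

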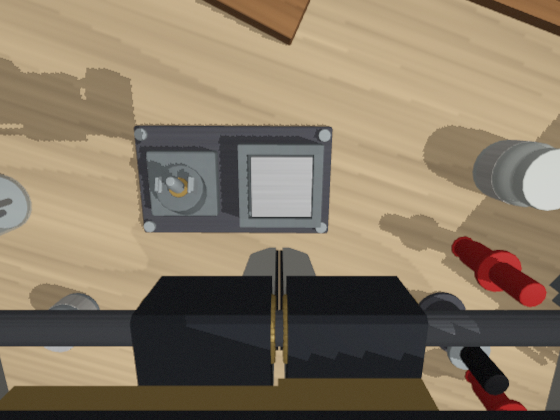

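The wrist view shows the plate spanning (136,126)–(331,233), the cover at about (281,187) and the nipple tip at about (172,182). I'll measure these more precisely.

```bash
python3 - <<'E'
from h import *
d=load('w1');I=d['image'];g=cv2.cvtColor(I,cv2.COLOR_RGB2HSV)
def big(m,box):
    z=np.zeros(m.shape,np.uint8);x0,x1,y0,y1=box;z[y0:y1,x0:x1]=m[y0:y1,x0:x1]
    n,l,s,c=cv2.connectedComponentsWithStats(z);k=1+np.argmax(s[1:,4]);return np.argwhere(l==k)[:,::-1].astype(np.float32)
p=big((g[...,1]<70),(125,345,115,245));rc=cv2.minAreaRect(p);print(rc)
P=np.array([onz(d,*q,.012) for q in cv2.boxPoints(rc)]);print(np.round(P,4),P.mean(0),np.linalg.norm(np.diff(P,axis=0),axis=1))
y=P[np.argmax(P[:,1])];e=[P[i]-P[(i+1)%4] for i in range(4)]
print([np.degrees(np.arctan2(v[1],v[0])) for v in e])
p=big((I.min(2)>150),(240,325,145,230));rc=cv2.minAreaRect(p);print('cover',rc)
for z in(.045,.05):
  P=np.array([onz(d,*q,z) for q in cv2.boxPoints(rc)]);print(P.mean(0),np.linalg.norm(np.diff(P,axis=0),axis=1))
cv2.imwrite('pics/c2.png',cv2.resize(I[140:225,140:225,::-1],(595,595),interpolation=cv2.INTER_CUBIC))
E
```

```text
((232.68194580078125, 179.0210723876953), (198.06187438964844, 107.31551361083984), 0.379436731338501)
[[ 0.4707  0.0943  0.012 ]
 [ 0.5982  0.12    0.012 ]
 [ 0.6674 -0.0957  0.012 ]
 [ 0.5459 -0.1403  0.012 ]] [ 0.57057702 -0.00542152  0.012     ] [0.13004926 0.22649843 0.12943332]
[np.float64(-168.62234092481583), np.float64(107.79147275503855), np.float64(20.13055286859769), np.float64(-72.22950730817196)]
cover ((281.0, 186.5), (59.0, 60.0), 90.0)
[ 0.58771275 -0.06028037  0.045     ] [0.06450807 0.06591758 0.06756859]
[ 0.58861702 -0.05995156  0.05      ] [0.06363273 0.06502312 0.06665172]
```

View pics/c2.png

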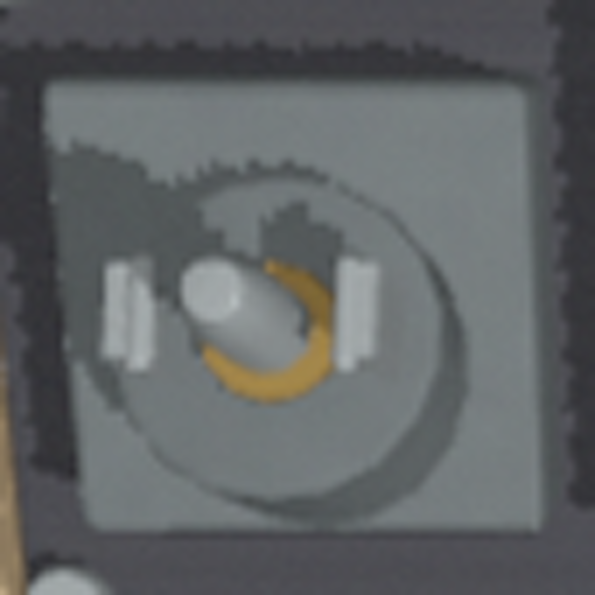

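The tip sits at wrist pixel (170,181.4). Next I'll press the cover.

Request:
move_arm([
  [0,0.2,0,4,0,0,0],
  [0,0,0,4,0,0,0],
  [0,0,0,4,0,0,0],
  [0,0,0,4,0,0,0],
  [0,0,0,2,0,0,0],
  [0,0,0,0.5,0,0,0],
  [0,0,0,0.3,0,0,0],
  [0,0,0,0.3,0,0,0],
])

```text
t: 2.45
tcp_pos: [0.5861, -0.0604, 0.0729]
orientation: [[0.95, 0.312, 0.002], [0.312, -0.95, -0.0], [0.002, 0.001, -1.0]]
ft_force: [-0.2, 0.3, -0.4]
finger_gap: 0.0007
finger_force: 0.0
```

```bash
python3 - <<'E'
from h import *
d=load('w1');a=load('top0');b=load('side0')
print(onz(d,170,181.4,.0795),onz(a,250.2,205.8,.0795),two(d,(170,181.4),b,(268.3,239.3)),two(d,(170,181.4),a,(250.2,205.8)))
E
```

```text
[0.56511988 0.04857266 0.0795    ] [0.5589634  0.04519512 0.0795    ] (array([0.56247653, 0.04816385, 0.07751238]), np.float64(0.004559181558264888)) (array([0.56112135, 0.04893959, 0.06791969]), np.float64(0.005389492767209733))
```

Request:
move_arm([
  [0,0,0,0.3,0,0,0],
  [0,0,0,0.3,0,0,0],
  [0,0,0,0.2,0,0,0],
  [0,0,0,0.2,0,0,0],
  [0,0,0,0.1,0,0,0],
])

```text
t: 2.95
tcp_pos: [0.5857, -0.0597, 0.0612]
orientation: [[0.95, 0.312, 0.001], [0.312, -0.95, 0.0], [0.001, 0.0, -1.0]]
ft_force: [-1.9, 2.2, 6.5]
finger_gap: 0.0006
finger_force: 3.1
```

Request:
move_arm([
  [0,0,0,0.1,0,0,0],
  [0,0,0,0.1,0,0,0],
  [0,0,0,0.1,0,0,0],
  [0,0,0,0,0,0,0],
])

```text
t: 3.35
tcp_pos: [0.5857, -0.0597, 0.0593]
orientation: [[0.95, 0.312, 0.001], [0.312, -0.95, -0.0], [0.001, 0.0, -1.0]]
ft_force: [-7.2, 2.9, 17.4]
finger_gap: 0.0003
finger_force: 8.8
```

Request:
move_arm([
  [0,0,0,0.1,0,0,0],
  [0,0,0,0.1,0,0,0],
  [0,0,0,0,0,0,0],
  [0,0,0,0,0,0,0],
])

```text
t: 3.75
tcp_pos: [0.5858, -0.0597, 0.0591]
orientation: [[0.95, 0.312, 0.001], [0.312, -0.95, -0.0], [0.001, 0.0, -1.0]]
ft_force: [-15.6, 2.5, 39.2]
finger_gap: 0.0006
finger_force: 19.8
```

Request:
move_arm([
  [0,0,0,-0.5,0,0,0],
  [0,0,0,-2,0,0,0],
  [0,0,0,-4,0,0,0],
  [0,-2,-4.5,-3,0,0,0],
  [0,-2,-4.5,0,0,0,0],
  [0,0,0,0,0,0,0],
  [0,0,0,0,0,0,0],
])

```text
t: 4.45
tcp_pos: [0.5239, 0.0088, 0.1471]
orientation: [[0.95, 0.313, 0.001], [0.313, -0.95, -0.0], [0.001, 0.0, -1.0]]
ft_force: [0.9, -0.3, 1.5]
finger_gap: 0.0002
finger_force: 0.0
```

```bash
python3 - <<'E'
from h import *
s=r.sense();print(s['t'],s['tcp_pos'])
d=snap('wrist','w2');print(d['xyz'],proj(d,(.5624,.0488,.0795)),proj(d,(.587,-.06,.045)))
I=d['image'];c=I[60:330,200:560,::-1];cv2.imwrite('pics/c3.png',cv2.resize(c,None,fx=2.2,fy=2.2,interpolation=cv2.INTER_CUBIC))
E
```

```text
4.45 [0.52387994 0.00879334 0.14713644]
[0.59411244 0.03228723 0.29886404] (np.float64(238.75098542573554), np.float64(161.45688225256941)) (np.float64(392.7933222151854), np.float64(170.43805504733825))
```

View pics/c3.png

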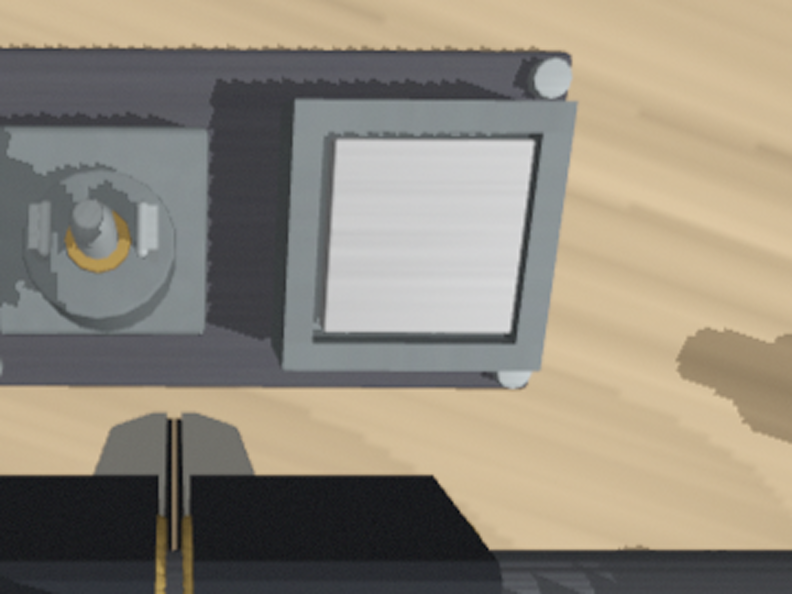

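The cover is now flush with the rim, seated evenly. The tip is at wrist pixel (239.5,156.4). Next, the gun.

Request:
move_arm([
  [0.6,0,0,-4,0,0,0],
  [0.6,-2.1,4.3,-4,0,0,0],
  [0.6,-2.1,4.3,0,0,0,0],
  [0.6,-2.1,4.3,0,0,0,0],
  [0.6,-2.1,4.3,0,0,0,0],
  [0.6,-2.1,4.3,0,0,0,0],
  [0.6,-2.1,4.3,0,0,0,0],
  [0.6,-2.1,4.3,0,0,0,0],
  [0.6,-0.2,0.3,0,0,0,0],
  [0.6,0,0,0,0,0,0],
  [0.6,0,0,0,0,0,0],
])

```text
t: 5.6
tcp_pos: [0.4783, -0.3173, 0.2184]
orientation: [[0.95, 0.311, -0.0], [0.311, -0.95, 0.0], [-0.0, -0.001, -1.0]]
ft_force: [0.1, 0.1, 0.1]
finger_gap: 0.0559
finger_force: 0.0
```

```bash
python3 - <<'E'
from h import *
d2=load('w2');print('tip w2',onz(d2,239.5,156.4,.0795))
s=r.sense();T=s['tcp_pos'];R=np.array(s['orientation']);print(s['t'],T,s['joint_pos'],s['finger_gap'])
print('to go (tool cm)',100*R.T@(np.array([.478,-.326,.100])-T))
d=snap('wrist','w3');print(proj(d,(.478,-.326,.128)),proj(d,(.478,-.326,.078)))
E
```

```text
tip w2 [0.56563779 0.04925635 0.0795    ]
5.6 [ 0.47833275 -0.31729872  0.21836027] [-3.82082238e+01  2.34411868e+01  9.18545663e+01  8.58475624e-03
  6.47406525e+01  3.36486724e+01] 0.05589572307189525
to go (tool cm) [-0.29968586  0.82367311 11.8356035 ]
(np.float64(290.1794499459857), np.float64(228.00393057362163)) (np.float64(288.3924082337417), np.float64(210.87754071163585))
```

View pics/w3.png

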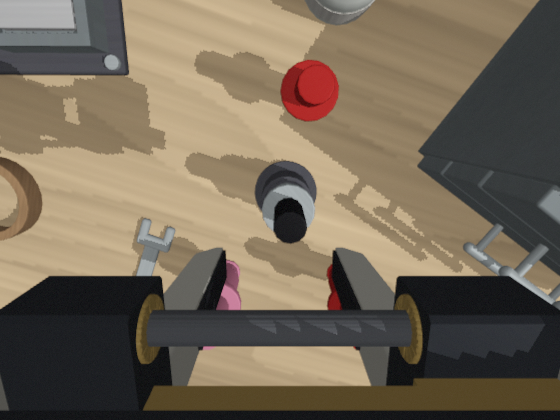

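The gun is centred between the open fingers, with its end disc at (290,227) matching the prediction of (290,228). Both decoys are clear of the fingers. Descending.

Request:
move_arm([
  [0.6,-0.2,0.8,2,0,0,0],
  [0.6,0,0,3,0,0,0],
  [0.6,0,0,3,0,0,0],
  [0.6,0,0,2.5,0,0,0],
  [0.6,0,0,1.3,0,0,0],
  [0.6,0,0,0,0,0,0],
  [0.2,0,0,0,0,0,0],
  [0,0,0,0,0,0,0],
  [0,0,0,0,0,0,0],
  [0,0,0,0,0,0,0],
  [0,0,0,0,0,0,0],
], newtons=40)

```text
t: 6.75
tcp_pos: [0.479, -0.3259, 0.1013]
orientation: [[0.95, 0.311, 0.001], [0.311, -0.95, -0.001], [0.001, 0.001, -1.0]]
ft_force: [0.4, 0.6, 3.2]
finger_gap: 0.0254
finger_force: 40.0
```

Request:
move_arm([
  [0,0,0,-1,0,0,0],
  [0,0,0,-3,0,0,0],
  [0,0,0,-4,0,0,0],
  [0,0,0,-4,0,0,0],
  [0,0,0,-4,0,0,0],
  [0,2.5,-3.3,0,0,0,0],
  [0,2.5,-3.3,0,0,0,0],
  [0,2.5,-3.3,0,0,0,0],
  [0,2.5,-3.3,0,0,0,0],
  [0,2.5,-3.3,0,0,0,0],
  [0,2.5,-3.3,0,0,0,0],
])

```text
t: 7.85
tcp_pos: [0.5597, -0.0892, 0.2613]
orientation: [[0.95, 0.311, -0.0], [0.311, -0.95, -0.0], [-0.0, 0.0, -1.0]]
ft_force: [0.6, -0.3, -2.8]
finger_gap: 0.0255
finger_force: 40.0
```

Request:
move_arm([
  [0,2.5,-3.3,0,0,0,0],
  [0,2.5,-3.3,0,0,0,0],
  [0,2.5,-3.3,0,0,0,0],
  [0,2.3,-3.3,0,0,0,0],
  [0,0,0,0,0,-7.64,0],
  [0,0,0,0,0,-7.64,0],
  [0,0,0,0,0,-7.64,0],
  [0,0,0,0,0,0,0],
  [0,0,0,0,0,0,0],
])

```text
t: 8.75
tcp_pos: [0.6119, 0.0652, 0.2602]
orientation: [[0.876, 0.312, -0.368], [0.287, -0.95, -0.12], [-0.387, -0.0, -0.922]]
ft_force: [-0.1, 0.3, -1.5]
finger_gap: 0.0255
finger_force: 40.0
```

```bash
cat > go.py <<'E'
from h import *
import sys
s=r.sense();T=np.array(s['tcp_pos']);R=np.array(s['orientation']);yw=np.radians(18.1)
n=np.array([np.sin(.4)*np.cos(yw),np.sin(.4)*np.sin(yw),np.cos(.4)]);tip=np.array([.5645,.049,.0795])
print(s['t'],T,np.round(s['ft_force'],1),s['joint_pos'],s['finger_gap'])
print('misalign in tool axes deg',np.degrees(R.T@np.cross(R[:,2],-n)))
for h in(.025,.010): print(h,'tool cm',np.round(100*R.T@(tip+n*(h+.1013)-T),2))
E
python3 go.py
```

```text
8.75 [0.61189898 0.06517829 0.26017491] [-0.1  0.3 -1.5] [ 4.05889515 37.64060425 65.80523052 -5.46122334 98.67158343 76.12711757] 0.025462978472311163
misalign in tool axes deg [ 1.04210362e-02 -1.45935183e-01 -2.22126979e-16]
0.025 tool cm [2.41 0.07 5.97]
0.01 tool cm [2.4  0.07 7.47]
```

Request:
move_arm([
  [0,1.2,0,0,0,0,0],
  [0,1.2,0.1,1,0,0,0],
  [0,0,0,2.5,0,0,0],
  [0,0,0,2,0,0,0],
  [0,0,0,0,0,0,0],
  [0,0,0,0,0,0,0],
])

```text
t: 9.35
tcp_pos: [0.6128, 0.0642, 0.2015]
orientation: [[0.876, 0.311, -0.369], [0.287, -0.95, -0.121], [-0.388, 0.0, -0.922]]
ft_force: [0.8, -0.1, -2.4]
finger_gap: 0.0258
finger_force: 40.0
```

```bash
python3 go.py; python3 - <<'E'
from h import *
s=r.sense();T=np.array(s['tcp_pos']);R=np.array(s['orientation'])
tip=np.array([.5645,.049,.0795])
o=np.zeros((600,800,3),np.uint8)
for k,(n,x) in enumerate((('side',0),('wrist',0),('top',0))):
    d=snap(n,n[0]+'4');m=T+R[:,2]*.1013
    print(n,'mouth',proj(d,m),'end',proj(d,T-R[:,2]*.0267),'tip',proj(d,tip))
    u,v=map(int,proj(d,tip)); 
    if n=='side': c=cv2.resize(d['image'][v-75:v+45,u-50:u+50,::-1],(500,600),interpolation=cv2.INTER_CUBIC);o[:,:500]=c;print(u-50,v-75)
    if n=='wrist':
        v0=max(v-60,0);print('w',u-50,v0);c=cv2.resize(d['image'][v0:v0+100,u-50:u+50,::-1],(300,300),interpolation=cv2.INTER_CUBIC);o[:300,500:]=c
    if n=='top': c=cv2.resize(d['image'][v-40:v+20,u-30:u+30,::-1],(300,300),interpolation=cv2.INTER_CUBIC);o[300:,500:]=c;print(u-30,v-40)
cv2.imwrite('pics/c4.png',o)
E
```

```text
9.35 [0.61283292 0.06420515 0.20146315] [ 0.8 -0.1 -2.4] [ 3.98330663 40.44805636 69.14457931 -5.45321149 92.59516863 76.67453694] 0.025797988933073612
misalign in tool axes deg [ 1.90562315e-02 -9.29506105e-02 -8.40093938e-17]
0.025 tool cm [ 0.08 -0.06  0.58]
0.01 tool cm [ 0.08 -0.06  2.08]
side mouth (np.float64(261.0816173080665), np.float64(229.32368967507765)) end (np.float64(235.65065259048248), np.float64(186.31675456625754)) tip (np.float64(266.34056515955467), np.float64(238.90338152250234))
216 163
wrist mouth (np.float64(279.11539163211137), np.float64(219.91442747734408)) end (np.float64(279.4527594001508), np.float64(306.1946946227129)) tip (np.float64(278.37593935947604), np.float64(209.27723654557371))
w 228 149
top mouth (np.float64(246.18953743997662), np.float64(197.37262973801856)) end (np.float64(232.68052287926471), np.float64(167.15179205517848)) tip (np.float64(248.6645221854082), np.float64(203.44259603865515))
218 163
```

View pics/c4.png

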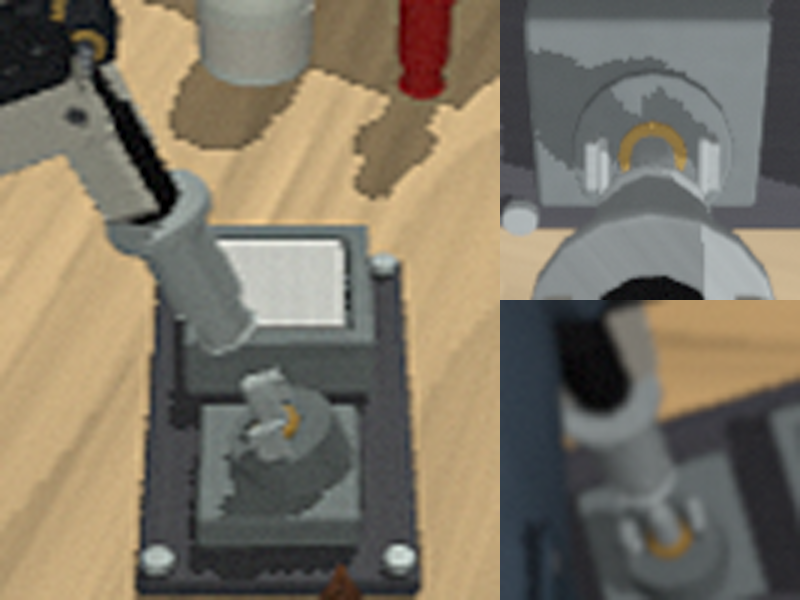

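In the side crop the mouth is at about (232,340) and the tip at about (262,376). The wrist crop shows the gun centred in y between the jaws. I'll close in and check the x offset in a side zoom.

Request:
move_arm([
  [0,0,-0.05,0.8,0,0,0],
  [0,0,0,0.6,0,0,0],
  [0,0,0,0,0,0,0],
])

```text
t: 9.8
tcp_pos: [0.6066, 0.063, 0.1868]
orientation: [[0.875, 0.312, -0.372], [0.287, -0.95, -0.121], [-0.391, -0.0, -0.92]]
ft_force: [-0.7, 0.5, -2.5]
finger_gap: 0.0253
finger_force: 40.0
```

```bash
python3 go.py; python3 - <<'E'
from h import *
s=r.sense();T=np.array(s['tcp_pos']);R=np.array(s['orientation'])
d=snap('side','s5');I=d['image'].astype(float)
for _ in range(5): I=I+r.get_image('side')['image']
I=(I/6).astype(np.uint8)
A=np.array(proj(d,T+R[:,2]*.1013));B=np.array(proj(d,T+R[:,2]*.03));C=np.array(proj(d,[.5645,.049,.0795]));F=np.array(proj(d,[.5527,.0451,.05]))
print(A,B,C,F)
# straighten: gun axis vertical in the crop, 10x
a=A-B;ang=np.degrees(np.arctan2(a[0],a[1]))
M=cv2.getRotationMatrix2D((float(A[0]),float(A[1])),-ang,10);M[:,2]+=np.array([300,250])-A
W=cv2.warpAffine(I[:,:,::-1],M,(600,600),flags=cv2.INTER_CUBIC)
for P in(A,B,C,F): print(M@np.r_[P,1])
cv2.imwrite('pics/c5.png',W)
E
```

```text
9.8 [0.60663724 0.06304524 0.18677861] [-0.7  0.5 -2.5] [ 3.93272904 40.64615949 70.96513816 -5.48930301 90.77297031 76.79065784] 0.025284915764359532
misalign in tool axes deg [-3.00813052e-03  9.88922051e-02  2.32523091e-17]
0.025 tool cm [ 0.08  0.03 -1.02]
0.01 tool cm [0.09 0.03 0.48]
[264.12524751 234.41049551] [250.66471826 211.84015681] [266.34056516 238.90338152] [271.86573805 248.21597437]
[300.00000734 250.00004434]
[300.00000734 -12.79379826]
[296.01355394 299.93474059]
[295.76719921 408.21738652]
```

View pics/c5.png

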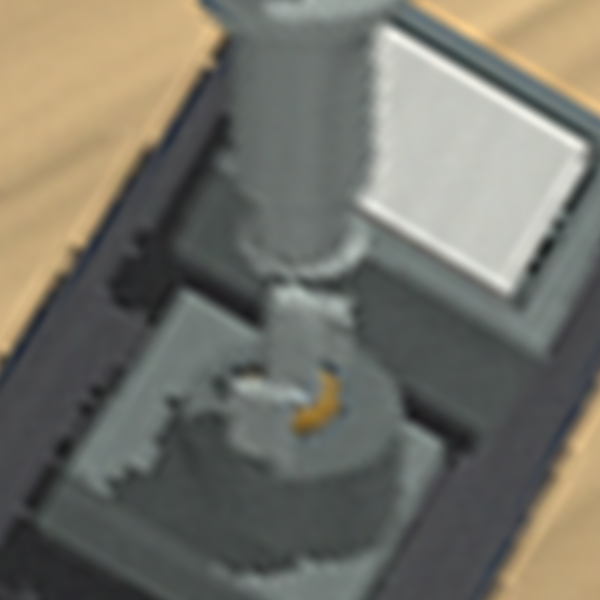

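The straightened side zoom puts the gun axis at x≈304 and the nipple axis at about 299, a little over 1 mm off, which matches the computed +0.09 cm. Correct that and approach.

Request:
move_arm([
  [0,0.1,0.03,0.2,0,0,0],
  [0,0,0,0.4,0,0,0],
  [0,0,0,0.4,0,0,0],
  [0,0,0,0.4,0,0,0],
  [0,0,0,0.4,0,0,0],
  [0,0,0,0,0,0,0],
])

```text
t: 10.7
tcp_pos: [0.6012, 0.0609, 0.1703]
orientation: [[0.875, 0.311, -0.371], [0.287, -0.95, -0.121], [-0.39, -0.0, -0.921]]
ft_force: [-1.0, -0.2, -2.5]
finger_gap: 0.0253
finger_force: 40.0
```

```bash
cat >> go.py <<'E'
print('F tool',np.round(R.T@s['ft_force'],1),'T tool',np.round(R.T@s['torque'],2))
E
python3 go.py
```

```text
10.7 [0.60121654 0.06085784 0.17025138] [-1.  -0.2 -2.5] [ 3.78458949 40.95441073 72.83251479 -5.54494938 88.55190202 76.87120551] 0.025256439114715753
misalign in tool axes deg [4.74839118e-03 5.71802603e-02 1.73392314e-16]
0.025 tool cm [-0.02 -0.01 -2.77]
0.01 tool cm [-0.02 -0.01 -1.27]
F tool [ 0.  -0.1  2.7] T tool [ 0.04  0.42 -0.01]
```

Request:
move_arm([
  [0,0,0,0.3,0,0,0],
  [0,0,0,0.3,0,0,0],
  [0,0,0,0.3,0,0,0],
  [0,0,0,0,0,0,0],
])

```text
t: 11.1
tcp_pos: [0.5981, 0.0598, 0.1621]
orientation: [[0.875, 0.311, -0.37], [0.287, -0.95, -0.121], [-0.39, -0.0, -0.921]]
ft_force: [0.7, -0.3, -2.7]
finger_gap: 0.0256
finger_force: 40.0
```

```bash
python3 go.py
```

```text
11.1 [0.59814222 0.05981351 0.16213101] [ 0.7 -0.3 -2.7] [ 3.71514114 41.08027508 73.80770238 -5.57312372 87.40759712 76.91657515] 0.025618846828404766
misalign in tool axes deg [ 1.24064814e-02  1.55297636e-02 -4.11688030e-16]
0.025 tool cm [-0.04 -0.02 -3.64]
0.01 tool cm [-0.04 -0.02 -2.14]
F tool [1.6 0.4 2.3] T tool [-0.08  0.58  0.01]
```

Request:
move_arm([
  [0,0,0,0.2,0,0,0],
  [0,0,0,0.2,0,0,0],
  [0,0,0,0.2,0,0,0],
  [0,0,0,0,0,0,0],
])

```text
t: 11.5
tcp_pos: [0.5967, 0.0592, 0.1581]
orientation: [[0.876, 0.312, -0.368], [0.287, -0.95, -0.121], [-0.387, 0.001, -0.922]]
ft_force: [2.6, 0.9, 5.1]
finger_gap: 0.0253
finger_force: 40.0
```

```bash
python3 go.py
```

```text
11.5 [0.59674656 0.0591616  0.15810358] [2.6 0.9 5.1] [ 3.67291741 41.09488767 74.35248352 -5.60257446 86.70324791 76.94384499] 0.02531480719421375
misalign in tool axes deg [ 5.52954528e-02 -1.22236418e-01  1.83150563e-16]
0.025 tool cm [-0.04 -0.03 -4.07]
0.01 tool cm [-0.05 -0.03 -2.57]
F tool [ 0.6  0.  -5.8] T tool [ 0.03  0.24 -0.07]
```

Request:
move_arm([
  [0,0,0,0.2,0,0,0],
  [0,0,0,0.2,0,0,0],
  [0,0,0,0.2,0,0,0],
  [0,0,0,0,0,0,0],
])

```text
t: 11.9
tcp_pos: [0.5943, 0.0584, 0.1521]
orientation: [[0.876, 0.312, -0.369], [0.287, -0.95, -0.121], [-0.388, 0.0, -0.922]]
ft_force: [3.3, 0.8, 4.8]
finger_gap: 0.0255
finger_force: 40.0
```

```bash
python3 go.py
```

```text
11.9 [0.59430846 0.05836793 0.15207714] [3.3 0.8 4.8] [ 3.62032298 41.2287053  75.03184147 -5.62676683 85.9254113  76.97494588] 0.02552761033165581
misalign in tool axes deg [ 4.63484477e-02 -8.72849782e-02 -9.28642709e-18]
0.025 tool cm [-0.04 -0.03 -4.73]
0.01 tool cm [-0.05 -0.03 -3.23]
F tool [ 1.3  0.3 -5.8] T tool [-0.12  0.4   0.01]
```

Request:
move_arm([
  [0,0,0,0.2,0,0,0],
  [0,0,0,0.2,0,0,0],
  [0,0,0,0,0,0,0],
  [0,0,0,0,0,0,0],
])

```text
t: 12.3
tcp_pos: [0.593, 0.058, 0.1486]
orientation: [[0.876, 0.312, -0.368], [0.287, -0.95, -0.121], [-0.388, 0.001, -0.922]]
ft_force: [2.9, 0.7, 6.8]
finger_gap: 0.0257
finger_force: 40.0
```

```bash
python3 go.py
```

```text
12.3 [0.59295855 0.05795266 0.14858668] [2.9 0.7 6.8] [ 3.59290631 41.3012486  75.4294363  -5.64004014 85.44520815 76.99587367] 0.025660183483126417
misalign in tool axes deg [ 4.80045347e-02 -9.70905239e-02  8.72581702e-17]
0.025 tool cm [-0.05 -0.03 -5.11]
0.01 tool cm [-0.05 -0.03 -3.61]
F tool [ 0.1  0.3 -7.4] T tool [-0.05  0.3  -0.  ]
```

Request:
move_arm([
  [0,0,0,0.1,0,0,0],
  [0,0,0,0.05,0,0,0],
  [0,0,0,0,0,0,0],
  [0,0,0,0,0,0,0],
  [0,0,0,0,0,0,0],
])

```text
t: 12.8
tcp_pos: [0.5924, 0.0578, 0.1473]
orientation: [[0.876, 0.312, -0.368], [0.287, -0.95, -0.121], [-0.388, 0.001, -0.922]]
ft_force: [4.1, 0.6, 7.8]
finger_gap: 0.0257
finger_force: 40.0
```

```bash
python3 go.py; python3 - <<'E'
from h import *
o=np.zeros((420,800,3),np.uint8)
d=snap('side','s6');o[:,:380]=cv2.resize(d['image'][175:280,225:320,::-1],(380,420),interpolation=cv2.INTER_CUBIC)
d=snap('wrist','w6');o[:,400:]=cv2.resize(d['image'][100:310,180:380,::-1],(400,420))
cv2.imwrite('pics/c6.png',o)
E
```

```text
12.8 [0.59244737 0.05776461 0.14729087] [4.1 0.6 7.8] [ 3.57942317 41.32655696 75.58006182 -5.64493051 85.26335054 77.00401968] 0.02573571332061676
misalign in tool axes deg [ 4.76790652e-02 -1.02907126e-01  3.19929347e-16]
0.025 tool cm [-0.05 -0.03 -5.25]
0.01 tool cm [-0.05 -0.03 -3.75]
F tool [ 0.7  0.7 -8.8] T tool [-0.03  0.28 -0.03]
```

View pics/c6.png

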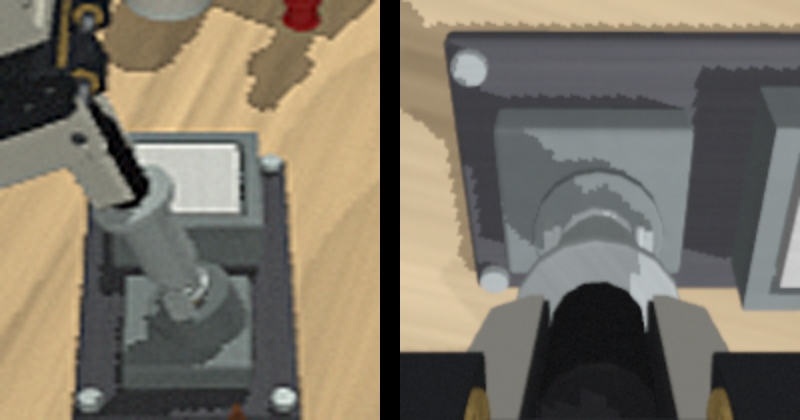

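The coupler is seated square between the jaws. The push is about 11 N along the axis, so the nipple is in by about 13 mm, and the cover is still flush.

```bash
python3 -c "
from plant import r
print(r.hand_in())"
```

```text
the job is handed in; nothing more can be done
None
```

I handed the job in at 12.8 s with the cover pressed flush and the gun gripped square on the nipple, holding it in by an estimated 13 mm of 14. No verdict came back.

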